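# Open the screw press over the glued battery case

### The arm

A 6-joint arm with a two-finger parallel gripper is mounted at the origin on the work surface. World frame = base frame: x ahead of the robot, y to its left, z up, the work surface at z = 0. Lengths are in mm, angles in degrees, forces in N, time in s.
With the tool pointing down it reaches from about 300 to 875 mm from the base axis. Payload 4.2 kg.
Tool frame: the origin (TCP) lies on the centre line of the jaws, within the pads' length; the fingertips stand 17 mm ahead of it and the grasp point (between the pads) lies 2 mm behind it; z points along the fingers, y is the line along which they close (so a half turn about z gives the same grasp; the last joint's range is limited). The gripper opens to 85 mm and grips with 20 to 120 N. Pads are 22 mm wide; open, the fingers measure 114 mm over their backs; the gripper's body (76 mm by 85 mm) begins 54 mm behind the grasp point. The pads swing forward as they close: fully open they stand 13 mm farther back than shut.
Start: joints at [-77.75, 18.312, 89.639, -0, 72.044, -1.146], TCP at [133.215, -559.369, 248.338] pointing down, gripper open.
Joint ranges: [-177.97, 177.97], [-48.28, 115.42], [12.27, 149.76], [-77.06, 257.06], [2.81, 150.46], [-146.56, 146.56]. Speed limits (degrees/s): [147.25, 147.25, 180, 180, 180, 180].

### API

Orientations are given as [roll, pitch, yaw] about the fixed x, y, z axes, in that order (R = Rz(yaw) Ry(pitch) Rx(roll)).
In Python, from rig import robot gives the robot as it stands. The module is installed in compiled form; this text tells all that it offers.
- The arm moves only by the shell command python3 -m jog 'ROWS' [FORCE]. ROWS is text: rows parted by semicolons, each of 7 numbers parted by spaces: the closure in counts, from 0 (fully open) to 255 (shut), then the shift along the tool's x, y, z in m, then the turn, a rotation vector about the tool's x, y, z in rad. A call has 1 to 12 rows; each row shifts and turns the commanded pose from where the row before left it, along the tool's axes as they then stand; what a row does not reach is not made up. A row lasts 1/8 s, in which the tool goes at most 62.5 mm and 10.7 degrees, less where a joint would pass 70% of its speed; a pose out of reach is approached as far as the arm can. A call with a gripper value outside its range is refused whole. The fingers move at their own pace and stop on an object; FORCE is the grip in N (left out, the last holds). Time passes only in rows, so rows that do not move let the fingers close. It gives the time, the measured TCP pose, the force, the opening and the grip force at its end, in the units of the state.
- robot.observe(): the state, without advancing time (a new reading comes with each control period).
- robot.read_camera(name): name is "scene" or "top"; returns the picture (400x640x3 uint8, red, green, blue); there is no depth.
- robot.calibration(name): a dict with "mtx" (3x3 intrinsics, pixels), "T" (4x4, takes a point from camera to world coordinates). Camera axes: x right, y down, z forward; pixel columns grow to the right and rows downward; lengths in mm; the calibration is good to about 2 mm. A picture is of the moment at which its call begins. calibration takes no time and is no camera call.
- robot.close_job(): hands the job in; it is judged then, once.
Trained networks look in the newest picture that a camera, given by its name, has taken for a name from the list of things; names that differ only in an ending like _2 or _b are one class to them, and where a whole thing is asked for, a point or a joint stands for the part that bears it (a point fixed in the world has none). Each returns a list of dicts, best first, with "p" (0 to 1); they miss things now and then, are a little off and sometimes report something else, mostly with a low value. They report only what shows in the picture. A call takes as long as a camera call. They do not tell look-alikes from the thing itself.
- robot.cut_out(camera, label): "region" (400x640 bool, what is visible of it) and "location" ([column, row] as shares, 0 to 1, of the picture: columns of its width, rows of its height, amid what is visible of it).
- robot.place_of(camera, label): "location" ([column, row] as shares, 0 to 1, of the picture: columns of its width, rows of its height: a listed point, or the origin of a listed thing).
The state is a dict: "clock": time; "joint_pos": joint angles; "qd": joint speeds; "effort": joint torques, N m; "tcp_pos": TCP position; "eef_rot": TCP orientation; "force": force on the tool from outside, world axes, zero at the start; "moment": the same for the moment, N m; "finger_gap": finger opening in mm; "grip_force": force on a finger pad.
Only numpy, scipy, OpenCV 4.12 (cv2) and the standard library are available. Lean on these libraries where they do the work, as an engineer would, in place of code of your own. Each camera call takes 0.05 s, during which the arm holds its last target. There are 200 camera calls.

### The job

The glue on the black battery case has set. Open the bench press that holds it by turning its red handwheel anticlockwise (seen from above) until the screw is up at its stop, about a fifth of a turn, letting your hand rise with the wheel; then let go. Leave the case standing where it is and leave the press with the black wheel alone.

Things in the scene. Friction and masses are not known exactly. Their poses are not given: they have to be found in the camera images.
- red_wheel_centre (a point): Centre of the red handwheel, on its vertical screw, half-way up the rim. A round level disc 58 mm across, 12 mm thick, free above: can be gripped across the rim from above at any yaw; white mark on top. Below: a green press, base 150 x 160 x 20 mm, two posts, crossbar 34 x 160 mm with its top 45 mm under the wheel's centre when shut, nut and caps 8 mm more. Wheel, stem and foot rise together.
- red_wheel (a joint): Angle of the red wheel, rad. 0 = fully down, grows as it is turned anticlockwise seen from above, 1.3 = hard upper stop. It starts between 0 and 0.25. The screw is steep: the wheel rises 10 mm per radian (13 mm in all). Turning takes about 0.3 N m and it stays where it is left.
- black_wheel_centre (a point): Centre of the black handwheel of a second press of the same kind and size, which holds an orange jig with four blue cells; leave it alone. The two presses may stand either way round, left or right.
- case_centre (a point): Centre, half-way up, of the loose black battery case with its lid on, 62 x 62 x 88 mm, about 0.3 kg, standing on the red wheel's press under the foot, with the foot 0.5 to 3 mm over its lid. Not to be moved.
Not all that is in view belongs to the job. Leave any pink look-alike of the part that bears red_wheel_centre alone.

How it is judged (in metres and radians):
At the end, for the whole second after the job is handed in: The red wheel stands at 1.0 rad or more (within 0.3 rad, 3 mm of rise, of its upper stop at 1.3 rad) and is at rest; the case is upright and within 12 mm of where it stood; the black wheel has been turned less than 0.3 rad (3 mm of height) (value of joint red_wheel above 1 rad and velocity of joint red_wheel below 0.05 rad/s and distance of case_centre from where it was at the start of the episode below 0.012 m and angle between case_centre's own z axis and vertical below 0.17 rad and distance of black_wheel_centre from where it was at the start of the episode below 0.003 m); the robot touches nothing.
It fails at once if the press with the black wheel is turned (its wheel rises or sinks 3 mm) (distance of black_wheel_centre from where it was at the start of the episode above 0.003 m).
It fails at once if the case is shifted by more than 20 mm (distance of case_centre from where it was at the start of the episode above 0.02 m).
It also fails if it takes over 35 s, if anything falls off the work surface, if the arm or the gripper's body presses on something with over 40 N, if the wrist force passes 120 N, or if a joint passes its speed limit or range.

## Working session

There is one attempt and no reset: what is moved stays moved. The work goes in short steps, Python scripts to look and compute and a shell command to move; the robot and the scene stay as the last step left them, time stands still between calls to the robot, and variables do not carry over. Pictures are saved under pics/ and viewed, at most 10 in all, crops included, and the job is handed in when it is done.

```bash
mkdir -p pics; cat > h.py <<'E'
from rig import robot
import numpy as np, cv2
def ray(c,loc):
    k=robot.calibration(c);M=np.array(k["mtx"]);T=np.array(k["T"])
    u=np.array([loc[0]*640,loc[1]*400,1.]);d=T[:3,:3]@np.linalg.solve(M,u);return T[:3,3],d/np.linalg.norm(d)
def tri(a,b):
    (p,d),(q,e)=a,b
    s=np.linalg.lstsq(np.stack([d,-e],1),q-p,rcond=None)[0];A=p+s[0]*d;B=q+s[1]*e
    return (A+B)/2,np.linalg.norm(A-B)
E
python3 - <<'E'
from h import *
im={c:robot.read_camera(c) for c in("scene","top")}
for c in im: cv2.imwrite(f"pics/{c}0.png",im[c][:,:,::-1])
for n in("red_wheel_centre","black_wheel_centre","case_centre"):
    r={c:robot.place_of(c,n) for c in im}
    for c in r: print(n,c,[(round(x["p"],2),np.round(np.array(x["location"])*[640,400])) for x in r[c]])
    for a in r["scene"][:3]:
        for b in r["top"][:3]:
            P,e=tri(ray("scene",a["location"]),ray("top",b["location"]));print(P.round(),e.round(1))
s=robot.observe();print(s["tcp_pos"],s["eef_rot"],s["finger_gap"],s["clock"])
E
```

```text
red_wheel_centre scene [(0.9, array([185., 239.])), (0.85, array([287., 190.]))]
red_wheel_centre top [(0.97, array([358., 191.])), (0.72, array([483., 182.]))]
[ 566. -277.  172.] 245.3
[ 578. -397.  206.] 1.5
[ 554. -154.  213.] 8.1
[ 584. -257.  373.] 180.9
black_wheel_centre scene [(0.67, array([403., 119.]))]
black_wheel_centre top [(0.59, array([183., 228.]))]
[476. 176. 213.] 10.8
case_centre scene [(0.66, array([292., 221.]))]
case_centre top [(0.93, array([351., 203.]))]
[ 557. -150.   64.] 7.1
[ 133.20027444 -559.31119691  248.1959927 ] [-1.79989041e+02  9.66184382e-04  1.33973672e+01] 85.341005347405 0.4
```

View pics/scene0.png

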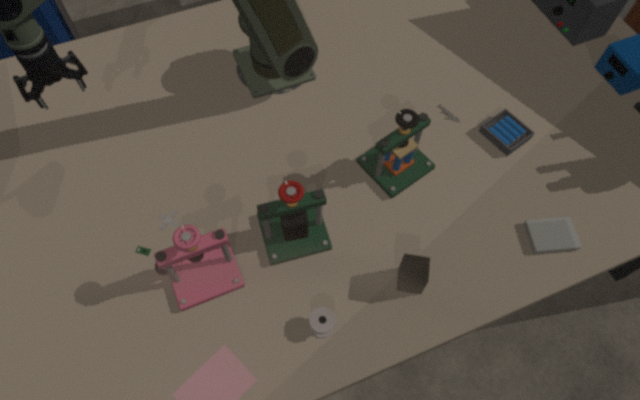

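View pics/top0.png

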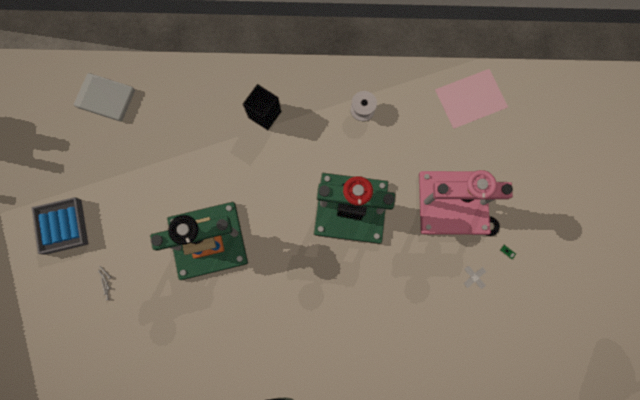

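Two candidates for the red wheel: scene (291,191) / top (358,190), saturated red on a green press, and scene (186,237) / top (482,184), a pink wheel on a pink press. The red one on the green press with the black case under it fits the description; the pink one is the look-alike. The black wheel is at scene (406,119) / top (183,229).

```bash
cat >> h.py <<'E'
def wheel(tag=None):
    L={};ims={}
    for c,g in(("scene",(291,191)),("top",(358,190))):
        im=robot.read_camera(c);ims[c]=im;h=cv2.cvtColor(im,cv2.COLOR_RGB2HSV)
        m=(((h[...,0]<8)|(h[...,0]>172))&(h[...,1]>170)&(h[...,2]>70)).astype(np.uint8)
        k=np.zeros_like(m);cv2.circle(k,g,28,1,-1);m*=k
        p=cv2.findNonZero(m);(e,ax,an)=cv2.fitEllipse(cv2.convexHull(p));L[c]=e;print(c,np.round(e,1),np.round(ax,1),len(p))
    P=tri(*[ray(c,[(L[c][0]+.5)/640,(L[c][1]+.5)/400]) for c in("scene","top")])
    return P,L,ims
E
python3 - <<'E'
from h import *
P,L,ims=wheel();print(P)
f=lambda im,x,y:cv2.resize(im[y-40:y+40,x-50:x+50],(400,320),interpolation=cv2.INTER_CUBIC)
cv2.imwrite("pics/crop1.png",np.hstack([f(ims["scene"],291,200),f(ims["top"],358,200)])[:,:,::-1])
# yaw of the press from the green in top
im=ims["top"];h=cv2.cvtColor(im,cv2.COLOR_RGB2HSV);m=((h[...,0]>50)&(h[...,0]<95)&(h[...,1]>90)).astype(np.uint8);k=np.zeros_like(m);k[165:250,305:400]=1
print(cv2.minAreaRect(cv2.findNonZero(m*k)));print(np.round(robot.calibration("top")["T"],3))
print(robot.observe()["joint_pos"])
E
```

```text
scene [290.9 191.6] [21.3 23.5] 251
top [357.6 190.4] [28.  29.2] 489
(array([ 556.5390639 , -150.8355154 ,  205.33891442]), np.float64(1.3700804080993725))
((354.0808410644531, 208.12332153320312), (74.92720794677734, 61.586204528808594), 7.35237979888916)
[[ 1.600000e-02 -9.840000e-01  1.800000e-01  3.654090e+02]
 [-1.000000e+00 -1.800000e-02 -1.100000e-02 -7.857200e+01]
 [ 1.400000e-02 -1.800000e-01 -9.840000e-01  1.104684e+03]
 [ 0.000000e+00  0.000000e+00  0.000000e+00  1.000000e+00]]
[-7.77509474e+01  1.83133289e+01  8.96428972e+01 -1.00789302e-03
  7.20457137e+01 -1.14558501e+00]
```

View pics/crop1.png

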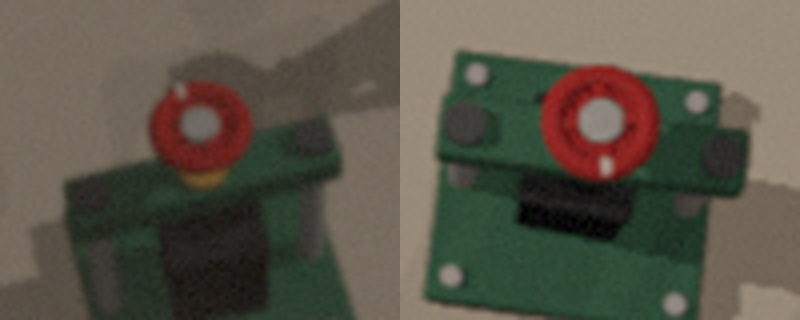

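The crop confirms it: a red rim with grey hub on the green press, black case underneath (scene ≈ (291,192), top ≈ (358,190)). The centre is at about (557, −151, 205). Moving above it and keeping the yaw, so joint 6 has room for the turn.

```bash
python3 -m jog '0 0.0423 -0.0249 -0.002 0 0 0;0 0.0423 -0.0249 -0.002 0 0 0;0 0.0423 -0.0249 -0.002 0 0 0;0 0.0423 -0.0249 -0.002 0 0 0;0 0.0423 -0.0249 -0.002 0 0 0;0 0.0423 -0.0249 -0.002 0 0 0;0 0.0423 -0.0249 -0.002 0 0 0;0 0.0423 -0.0249 -0.002 0 0 0;0 0.0423 -0.0249 -0.002 0 0 0;0 0.0423 -0.0249 -0.002 0 0 0;0 0.0423 -0.0249 -0.002 0 0 0;0 0.0423 -0.0249 -0.002 0 0 0' 60
python3 -m jog '0 0 0 0 0 0 0;0 0 0 0 0 0 0'
python3 - <<'E'
from h import *
s=robot.observe();print(s["tcp_pos"],s["eef_rot"],s["force"],s["joint_pos"],s["clock"])
d=np.array([556.5,-150.8])-s["tcp_pos"][:2];y=np.radians(s["eef_rot"][2]);print("tool dx dy",d@[np.cos(y),np.sin(y)],d@[np.sin(y),-np.cos(y)])
f=[cv2.resize(robot.read_camera(c)[y-50:y+50,x-50:x+50],(400,400),interpolation=cv2.INTER_CUBIC) for c,x,y in(("scene",291,180),("top",358,190))]
cv2.imwrite("pics/above.png",np.hstack(f)[:,:,::-1])
E
```

```text
clock: 2.0
tcp_pos: [558.9, -149.9, 272.5]
eef_rot: [180.0, -0.0, 13.4]
force: [0.5, -1.4, 0.2]
finger_gap: 85.4
grip_force: 0.0
clock: 2.25
tcp_pos: [557.3, -151.3, 272.1]
eef_rot: [180.0, 0.1, 13.4]
force: [-1.2, -0.7, -0.2]
finger_gap: 85.5
grip_force: 0.0
[ 557.31232713 -151.26144777  272.05991833] [1.79989664e+02 6.31451713e-02 1.34204055e+01] [-1.15494865 -0.65942035 -0.22922685] [-1.63050282e+01  1.77844562e+01  8.69541284e+01 -4.16473747e-02
  7.53111299e+01  6.02851386e+01] 2.25
tool dx dy -0.6830457298040256 -0.6373836689374001
```

View pics/above.png

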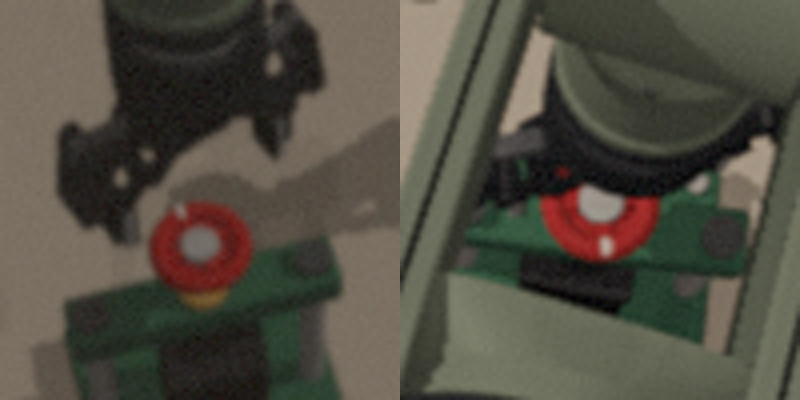

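The gripper is centred above the red wheel with one finger on each side (scene crop (120,240) and (275,155), wheel (200,243)). Descending with a force check.

```bash
python3 -m jog '0 0 0 0.012 0 0 0;0 0 0 0.012 0 0 0;0 0 0 0.012 0 0 0;0 0 0 0.01 0 0 0;0 0 0 0 0 0 0'
python3 -m jog '0 0 0 0.01 0 0 0;0 0 0 0.008 0 0 0;0 0 0 0.008 0 0 0;0 0 0 0 0 0 0;0 0 0 0 0 0 0'
```

```text
clock: 2.98
tcp_pos: [557.3, -151.0, 225.1]
eef_rot: [-179.9, 0.1, 13.4]
force: [-0.5, -0.0, 0.4]
finger_gap: 85.4
grip_force: 0.0
clock: 3.6
tcp_pos: [557.9, -151.1, 200.5]
eef_rot: [180.0, -0.0, 13.4]
force: [-0.4, -0.6, -0.3]
finger_gap: 85.4
grip_force: 0.0
```

```bash
python3 -m jog '130 0 0 0 0 0 0;130 0 0 0 0 0 0;130 0 0 0 0 0 0;130 0 0 0 0 0 0;130 0 0 0 0 0 0;130 0 0 0 0 0 0' 50
python3 -c "
from h import *
s=robot.observe();print(s['force'],s['moment'],s['joint_pos'])"
```

```text
clock: 4.35
tcp_pos: [558.1, -151.6, 201.1]
eef_rot: [179.9, -0.1, 13.4]
force: [-1.2, -2.0, 6.1]
finger_gap: 56.7
grip_force: 53.0
[-1.16316203 -2.03989538  6.07877903] [-0.54611061  0.11810485  0.03945703] [-1.63113413e+01  2.04571909e+01  9.34990801e+01 -5.89769749e-02
  6.59413135e+01  6.03081918e+01]
```

Gripped with little side force. Turning anticlockwise (negative about tool z) and rising 1 mm per 0.1 rad.

```bash
python3 -m jog '130 0 0 -0.001 0 0 -0.1;130 0 0 -0.001 0 0 -0.1;130 0 0 -0.001 0 0 -0.1;130 0 0 -0.001 0 0 -0.1;130 0 0 -0.001 0 0 -0.1;130 0 0 0 0 0 0'
python3 -c "
from h import *
s=robot.observe();print(s['force'],s['moment'],s['joint_pos'])"
```

```text
clock: 5.1
tcp_pos: [557.8, -151.1, 206.1]
eef_rot: [180.0, -0.0, 42.1]
force: [-3.0, 0.1, 6.1]
finger_gap: 56.2
grip_force: 53.2
[-2.95326871  0.06019227  6.05915236] [-0.22723797  0.16148267  0.1866353 ] [-1.62964054e+01  2.02222310e+01  9.30920857e+01  1.28528398e-03
  6.66355984e+01  3.16103942e+01]
```

```bash
python3 -m jog '130 0 0 -0.001 0 0 -0.1;130 0 0 -0.001 0 0 -0.1;130 0 0 -0.001 0 0 -0.1;130 0 0 -0.001 0 0 -0.1;130 0 0 -0.001 0 0 -0.1;130 0 0 0 0 0 0'
python3 -c "
from h import *
s=robot.observe();print(s['force'],s['moment'])"
python3 -m jog '130 0 0 -0.0005 0 0 -0.05;130 0 0 -0.0005 0 0 -0.05;130 0 0 0 0 0 0'
python3 -c "
from h import *
s=robot.observe();print(s['force'],s['moment'])"
```

```text
clock: 5.85
tcp_pos: [557.3, -150.7, 211.1]
eef_rot: [-180.0, -0.0, 70.7]
force: [-3.9, 0.6, 6.4]
finger_gap: 56.8
grip_force: 53.3
[-3.9136009   0.56724131  6.405565  ] [-0.01773643  0.22848044  0.18646709]
clock: 6.22
tcp_pos: [557.2, -150.7, 212.1]
eef_rot: [-180.0, -0.1, 76.4]
force: [-4.6, -0.1, 7.5]
finger_gap: 56.1
grip_force: 53.3
[-4.553661   -0.10728333  7.45219814] [-0.06846221  0.27873273 -0.30736764]
```

```bash
python3 -m jog '130 0 0 -0.0005 0 0 -0.05;130 0 0 0 0 0 0;130 0 0 0 0 0 0'
python3 - <<'E'
from h import *
s=robot.observe();print(s['force'],s['moment'],s['eef_rot'])
f=[cv2.resize(robot.read_camera(c)[y-40:y+40,x-50:x+50],(400,320),interpolation=cv2.INTER_CUBIC) for c,x,y in(("scene",291,190),("top",358,190))]
cv2.imwrite("pics/turned.png",np.hstack(f)[:,:,::-1])
E
```

```text
clock: 6.6
tcp_pos: [557.2, -150.0, 212.1]
eef_rot: [-179.9, -0.2, 79.0]
force: [-3.9, 2.6, 5.2]
finger_gap: 56.6
grip_force: 54.0
[-3.88921802  2.63488188  5.23245199] [ 0.36529592  0.29574365 -1.55886455] [-1.79926356e+02 -1.72918237e-01  7.89948534e+01]
```

View pics/turned.png

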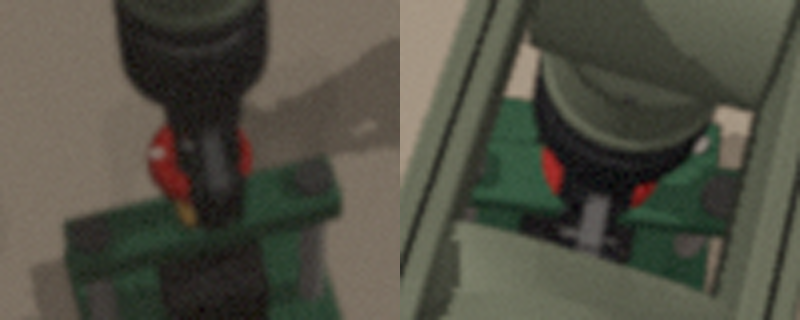

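The moment jumped to −1.56 N m with the mark turned from scene crop (180,90) to (157,152), so the wheel is against its stop. I'll ease the twist, open and rise straight up.

```bash
python3 -m jog '130 0 0 0 0 0 0.03;70 0 0 0 0 0 0;0 0 0 0 0 0 0;0 0 0 0 0 0 0;0 0 0 0 0 0 0;0 0 0 0 0 0 0;0 0 0 0 0 0 0'
python3 -m jog '0 0 0 -0.01 0 0 0;0 0 0 -0.015 0 0 0;0 0 0 -0.025 0 0 0;0 0 0 -0.04 0 0 0;0 -0.03 0 -0.04 0 0 0;0 -0.05 0 0 0 0 0;0 -0.05 0 0 0 0 0;0 -0.05 0 0 0 0 0;0 0 0 0 0 0 0;0 0 0 0 0 0 0'
python3 - <<'E'
from h import *
P,L,ims=wheel();print(P,robot.observe()["force"])
for c in ims: print([(round(x["p"],2),np.round(np.array(x["location"])*[640,400])) for x in robot.place_of(c,"case_centre")])
f=[cv2.resize(ims[c][y-40:y+40,x-50:x+50],(400,320),interpolation=cv2.INTER_CUBIC) for c,x,y in(("scene",291,200),("top",358,200))]
cv2.imwrite("pics/end.png",np.hstack(f)[:,:,::-1])
E
```

```text
clock: 7.58
tcp_pos: [557.8, -151.1, 211.8]
eef_rot: [180.0, 0.0, 77.6]
force: [0.3, 0.8, 0.4]
finger_gap: 85.4
grip_force: 0.0
clock: 8.82
tcp_pos: [519.1, -326.6, 342.6]
eef_rot: [179.9, -0.0, 77.5]
force: [-0.2, -0.1, -0.3]
finger_gap: 85.3
grip_force: 0.0
scene [290.7 189.2] [20.7 23.6] 242
top [357.9 189.2] [28.2 29. ] 498
(array([ 556.57122102, -150.70970541,  215.86663582]), np.float64(1.0472723201295067)) [ 0.39778795  0.69635719 -0.85155078]
[(0.92, array([291., 218.]))]
[(0.94, array([352., 202.]))]
```

View pics/end.png

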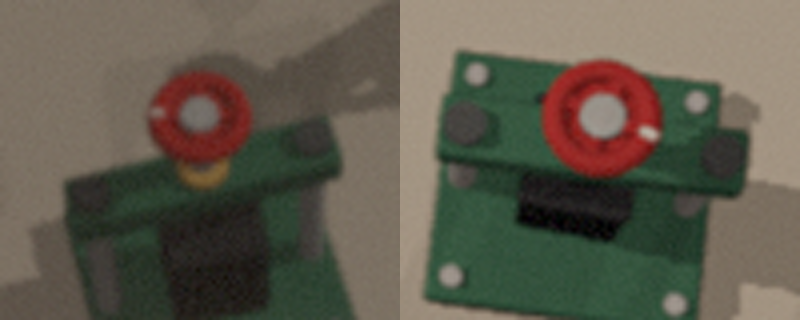

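The wheel has risen about 10.5 mm and its mark has turned about 65° (top crop (605,166) → (648,133)). The case is unmoved and the gripper is clear.

```bash
python3 -c "
from rig import robot
print(robot.close_job())"
```

```text
the job is handed in; nothing more can be done
None
```

I turned the red handwheel about 65° anticlockwise until it came up against its upper stop and let go; the case looks unmoved, I didn't touch the black-wheel press, and the job is handed in (the hand-in returned no verdict).

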